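# Hang the fitting flip-flop hanger on the drying rail

## Robot

A 7-joint arm with a two-finger parallel gripper is mounted at the origin on the work surface. World frame = base frame: x ahead of the robot, y to its left, z up, the work surface at z = 0. Lengths are in m, angles in rad, forces in N, time in s.
With the tool pointing down it reaches from about 0.35 to 0.9 m from the base axis. Payload 8.1 kg.
Tool frame: the origin (TCP) lies midway between the tips of the shut fingers; the grasp point (between the pads) lies ctrl.grip_point_offset behind it (ctrl.grip_point_offset is the distance from the TCP to the grasp point, in m); z points along the fingers, y is the line along which they close (so a half turn about z gives the same grasp; the last joint's range is limited). The gripper opens to 92 mm and grips with 3 to 60 N. Pads are 19 mm wide; open, the fingers measure 130 mm over their backs; the gripper's body (75 mm by 190 mm) begins 47 mm behind the grasp point.
Start: joints at [-1.319, 0.434, 0.025, 1.573, -0.012, 1.134, -0.075], TCP at [0.217, 0.586, 0.227] pointing down, gripper open.
Joint ranges: [-2.62, 2.62], [-0.44, 2.09], [-1.27, 1.32], [0.08, 2.57], [-1.32, 4.46], [0.12, 2], [-2.74, 2.74]. Speed limits (rad/s): [2.22, 2.22, 3.01, 3.01, 3.14, 3.14, 3.14].

## Interface

Orientations are given as a rotation vector (axis times angle).
In Python, from plant import ctrl, get_image, camera_info, nets gives the robot as it stands.
- The arm moves only by the tool play_rows, never from a script. Its argument "deltas" is a list of rows, each a list of 7 numbers: the turn, a rotation vector about the tool's x, y, z in rad, then the shift along the tool's x, y, z in cm, then the finger opening in cm, from 0 to 9.18. In form: [[ax, ay, az, tx, ty, tz, jaw], ...]. A call has 1 to 20 rows; each row shifts and turns the commanded pose from where the row before left it, along the tool's axes as they then stand; what a row does not reach is not made up. A row lasts 1/10 s, in which the tool goes at most 50 mm and 8.59 degrees, less where a joint would pass 70% of its speed; a pose out of reach is approached as far as the arm can. A call is refused whole if a number of a shift passes 5 or a number of a turn 0.15, either way. A call with a gripper value outside its range is refused whole. The fingers move at their own pace and stop on an object; "newtons" is the grip in N (left out, the last holds). Time passes only in rows, so rows that do not move let the fingers close. It gives the time, the measured TCP pose, the force, the opening and the grip force at its end, in the units of the state.
- ctrl.read_state(): the state, without advancing time (a new reading comes with each control period).
- get_image(name): name is "side" or "top" or "wrist"; returns (picture, depth): 384x512x3 uint8, red, green, blue; 384x512 float32, m along the optical axis (not along the pixel's ray), 0 where there is no reading.
- camera_info(name): a dict with "K" (3x3 intrinsics, pixels), "dist_coeffs" ([k1, k2, p1, p2, k3] as OpenCV has them; the pictures are not rectified), "T" (4x4, takes a point from camera to world coordinates). Camera axes: x right, y down, z forward; pixel columns grow to the right and rows downward; lengths in m; the calibration is good to about 2 mm. A picture is of the moment at which its call begins: read the wrist's pose just before it. camera_info takes no time and is no camera call; for the wrist camera it gives the pose at the moment of the call.
- ctrl.sign_off(): hands the job in; it is judged then, once.
Trained networks look in the newest picture that a camera, given by its name, has taken for a name from the list of things; names that differ only in an ending like _2 or _b are one class to them, and where a whole thing is asked for, a point or a joint stands for the part that bears it (a point fixed in the world has none). Each returns a list of dicts, best first, with "confidence" (0 to 1); they miss things now and then, are a little off and sometimes report something else, mostly with a low value. They report only what shows in the picture. A call takes as long as a camera call. They do not tell look-alikes from the thing itself.
- nets.search_frame(camera, target): "location" ([x, y, z] in m, in world coordinates, good to about 4 mm: the middle of the surface that is visible of it).
- nets.regions_of(camera, target): "pixels" (384x512 bool, what is visible of it).
- nets.tip_of(camera, target): "location" ([x, y, z] in m, in world coordinates, good to about 4 mm: a listed point, or the origin of a listed thing).
The state is a dict: "time": time; "q": joint angles; "dq": joint speeds; "joint_torque": joint torques, N m; "eef_pos": TCP position; "ee_rot": TCP orientation; "wrist_force": force on the tool from outside, world axes, zero at the start; "moment": the same for the moment, N m; "gripper_width": finger opening in m; "grasp_force": force on a finger pad.
Only numpy, scipy, OpenCV 4.12 (cv2) and the standard library are available. Lean on these libraries where they do the work, as an engineer would, in place of code of your own. Each camera call takes 0.05 s, during which the arm holds its last target. There are 200 camera calls.

## Task

Of the three white flip-flop hangers, take the one whose slot fits the drying rail's bar closely and hang it straddling the bar, between the two black collars. The bar's clamps leave its height and its fore-and-aft place a little different every day, so find it by feel, lower the hanger gently until the pad under its crown rests on the bar, and let go only then. Leave everything else where it stands.

Things in the scene. Friction and masses are not known exactly. Their poses are not given: they have to be found in the camera images.
- hanger_small: white plastic flip-flop hanger, an upside-down U standing on its legs: 95 mm tall, 56 long (its y), slot 16 wide (its x), legs 8 thick, so 32 across their outsides; crown 12 thick. At the foot of each leg a 30 mm wide, 20 tall upturned hook sticks out 22 further. Origin: centre of its underside, z up. Same after a half turn. About 0.16 kg
- hanger_medium: white plastic flip-flop hanger, an upside-down U standing on its legs: 95 mm tall, 56 long (its y), slot 26 wide (its x), legs 8 thick, so 42 across their outsides; crown 12 thick. At the foot of each leg a 30 mm wide, 20 tall upturned hook sticks out 22 further. Origin: centre of its underside, z up. Same after a half turn. About 0.16 kg
- hanger_large: white plastic flip-flop hanger, an upside-down U standing on its legs: 95 mm tall, 56 long (its y), slot 38 wide (its x), legs 8 thick, so 54 across their outsides; crown 12 thick. At the foot of each leg a 30 mm wide, 20 tall upturned hook sticks out 22 further. Origin: centre of its underside, z up. Same after a half turn. About 0.16 kg
- hanger_medium_pad: 3 mm thick grey pad glued under the crown of the medium hanger, inside the slot; origin at the centre of its lower face, 80 mm above the hanger's underside. This face rests on the bar when the hanger hangs fully home
- stand: drying rail, fixed: base plate 100 x 340 x 8 mm, posts 195 tall at y = +-150. Origin: centre of the plate's underside. A level square bar (22 x 22) runs parallel to y from post to post; where it is clamped varies and is NOT reported: top face 110 to 180 above the table, centre line -8 to +8 off the stand's in x. Two black 36 mm square collars, 8 thick, at y = +-54 leave 100 mm of bare bar
- soap_holder: round dark silicone soap holder, 110 mm across, 22 mm high. Bystander; origin: centre of its underside
- cup: blue ceramic toothbrush cup, 76 mm across, 95 mm tall. Bystander; origin: centre of its underside
- bottle: white shampoo bottle, 60 mm across, 145 mm tall. Bystander; origin: centre of its underside
- caddy: grey plastic slatted shower caddy, 160 x 200 mm, 100 mm high, with a swing handle reaching 240 mm. Bystander; origin: centre of its underside
- clip_a: white plastic flip-flop clip lying flat, 80 x 18 mm, 20 mm high. Bystander; origin: centre of its underside
- clip_b: a second such clip. Bystander; origin: centre of its underside
- nail_brush: wooden nail brush, 120 x 50 mm, 36 mm high. Bystander; origin: centre of its underside
There are look-alikes about, which are no part of the job. What is shaped like the hanger_medium but orange is not meant.

How it is judged:
On the way:
1. the medium hanger, still held in the gripper, rests with its pad on the bar between the collars (contact force between hanger_medium_pad and anything else above 0.4 N and contact force between the fingers and hanger_medium above 1 N and x of hanger_medium_pad in the frame of stand between -0.014 and 0.014 m and y of hanger_medium_pad in the frame of stand between -0.03 and 0.03 m and height (world z) of hanger_medium_pad above 0.1 m and angle between hanger_medium's own z axis and vertical below 0.12 rad and angle between the y axis of hanger_medium and the y axis of stand, either way round below 0.15 rad), for 0.1 s.
At the end, for the whole second after the job is handed in: The medium hanger hangs released and at rest astride the bar, its crown pad resting on the bar (over 0.4 N, over 100 mm above the table), within 30 mm of midway between the collars, 14 mm of straight above the stand's centre line, 0.12 rad of upright and 0.15 rad of in line with the bar (contact force between hanger_medium_pad and anything else above 0.4 N and linear speed of hanger_medium below 0.02 m/s and angular speed of hanger_medium below 0.2 rad/s and x of hanger_medium_pad in the frame of stand between -0.014 and 0.014 m and y of hanger_medium_pad in the frame of stand between -0.03 and 0.03 m and height (world z) of hanger_medium_pad above 0.1 m and angle between hanger_medium's own z axis and vertical below 0.12 rad and angle between the y axis of hanger_medium and the y axis of stand, either way round below 0.15 rad); the robot touches nothing.
It fails at once if the pad is rammed onto the bar with more than 60 N (contact force between hanger_medium_pad and anything else above 60 N).
It fails at once if one of the other two hangers or a bystander is moved more than 30 mm (distance of any of hanger_small, hanger_large, soap_holder, cup, bottle, caddy, clip_a, clip_b, nail_brush from where it was at the start of the episode above 0.03 m).
It also fails if it takes over 51 s, if anything falls off the work surface, if the arm or the gripper's body presses on something with over 40 N, if the wrist force passes 120 N, or if a joint passes its speed limit or range.

## Working session

There is one attempt and no reset: what is moved stays moved. The work goes in short steps, Python scripts to look and compute and a tool call to move; the robot and the scene stay as the last step left them, time stands still between calls to the robot, and variables do not carry over. Pictures are saved under pics/ and viewed, at most 10 in all, crops included, and the job is handed in when it is done.

Besides the shell and the picture viewer there is one more tool, called after "Emit:" in YAML: its name, and indented under it one key for each argument. play_rows: Moves the arm, as the interface text tells. Its arguments: {"type":"object","properties":{"deltas":{"type":"array"},"newtons":{"type":"number"}},"required":["deltas"]}

```bash
mkdir -p pics; cat > h.py <<'E'
import numpy as np, cv2
from plant import ctrl, get_image, camera_info, nets
from scipy.spatial.transform import Rotation as R
def cloud(name,d):
    c=camera_info(name);K=np.array(c["K"]);T=np.array(c["T"])
    v,u=np.mgrid[:384,:512];p=np.stack([u,v],-1).reshape(-1,1,2).astype(np.float32)
    n=cv2.undistortPoints(p,K,np.array(c["dist_coeffs"])).reshape(384,512,2)
    P=np.dstack([n*d[...,None],d]);W=P@T[:3,:3].T+T[:3,3];W[d==0]=np.nan
    return W
E
python3 - <<'E'
from h import *
np.set_printoptions(precision=4,suppress=True)
ims=[]
for n in ("top","side"):
    im,d=get_image(n); np.savez(f"{n}.npz",im=im,d=d,W=cloud(n,d)); cv2.imwrite(f"pics/{n}0.png",cv2.resize(im[...,::-1],(800,600)))
    for t in ("hanger_small","hanger_medium","hanger_large","stand","hanger_medium_pad","caddy","bottle","cup"):
        for f in (nets.tip_of,):
            print(n,t,[(np.round(r["location"],3).tolist(),round(r["confidence"],2)) for r in f(n,t)][:4])
s=ctrl.read_state();print(s, ctrl.grip_point_offset, R.from_rotvec(s["ee_rot"]).as_matrix())
E
```

```text
top hanger_small [([0.585, -0.175, 0.006], 0.55)]
top hanger_medium [([0.348, -0.211, 0.002], 0.64), ([0.467, -0.297, 0.005], 0.55)]
top hanger_large [([0.477, -0.086, 0.004], 0.7), ([0.469, -0.295, 0.002], 0.69)]
top stand [([0.578, 0.232, 0.0], 0.86)]
top hanger_medium_pad []
top caddy [([0.549, -0.534, 0.003], 0.61)]
top bottle [([0.768, 0.158, -0.004], 0.74)]
top cup [([0.728, -0.121, 0.007], 0.88)]
side hanger_small [([0.591, -0.182, 0.005], 0.64)]
side hanger_medium [([0.467, -0.295, -0.002], 0.96), ([0.353, -0.21, -0.001], 0.75), ([0.773, 0.156, 0.001], 0.29)]
side hanger_large [([0.48, -0.084, -0.003], 0.95)]
side stand [([0.58, 0.23, -0.004], 0.67)]
side hanger_medium_pad []
side caddy [([0.547, -0.529, -0.001], 0.95)]
side bottle [([0.773, 0.157, 0.004], 0.72)]
side cup [([0.728, -0.117, 0.002], 0.97)]
{'time': 0.9, 'q': array([-1.3186,  0.4345,  0.025 ,  1.5732, -0.0116,  1.134 , -0.0751]), 'dq': array([ 0.0014, -0.0005,  0.001 , -0.0006,  0.    ,  0.0016, -0.001 ]), 'joint_torque': array([  0.0004, -66.7655,   0.9838, -31.481 ,  -0.0607,   0.033 ,
         0.0001]), 'eef_pos': array([0.2172, 0.5861, 0.2267]), 'ee_rot': array([0.5546, 3.0922, 0.    ]), 'wrist_force': array([-1.1681,  0.4552,  0.6517]), 'moment': array([ 0.0197,  0.0192, -0.007 ]), 'grasp_force': 0.0, 'gripper_width': 0.09191846000466122} 0.0188 [[-0.9377  0.3475  0.    ]
 [ 0.3475  0.9377  0.    ]
 [-0.      0.     -1.    ]]
```

View pics/top0.png

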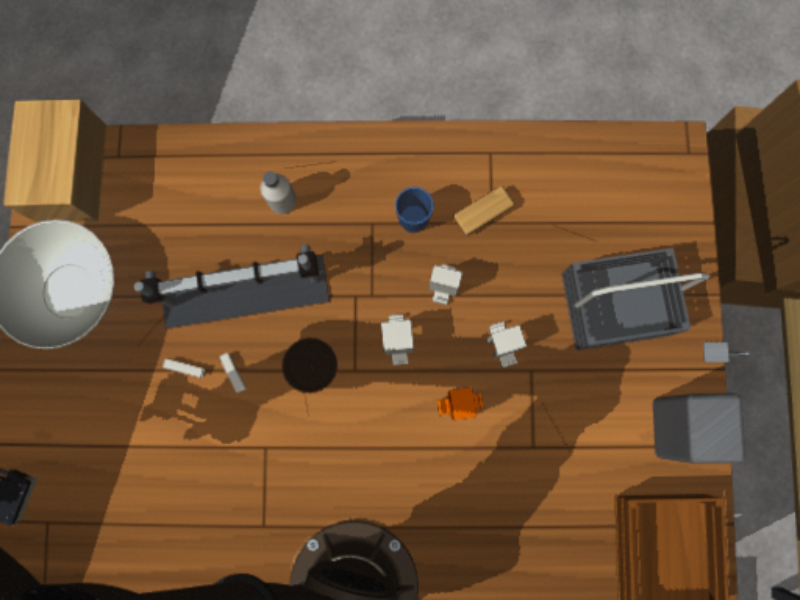

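View pics/side0.png

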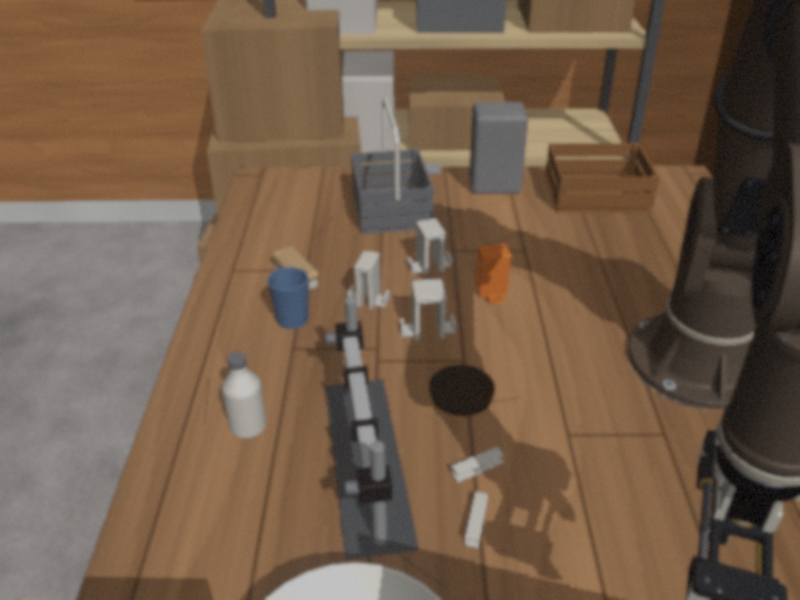

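```bash
python3 - <<'E'
from h import *
np.set_printoptions(precision=4,suppress=True)
out=[]
for n in ("top","side"):
    z=np.load(n+".npz");W=z["W"];im=z["im"].astype(int)
    for nm,c in (("A",(.585,-.177)),("B",(.478,-.085)),("C",(.467,-.296)),("orange",(.35,-.21))):
        m=(np.hypot(W[...,0]-c[0],W[...,1]-c[1])<.055)&(W[...,2]>.082)&(W[...,2]<.11)
        p=W[m]; r=cv2.minAreaRect((p[:,:2]*1000).astype(np.float32))
        print(n,nm,m.sum(),np.round(r[0],1),np.round(r[1],1),round(r[2],1),"z",np.median(p[:,2]))
    # stand
    m=(np.hypot(W[...,0]-.579,W[...,1]-.231)<.2)
    pl=W[m&(W[...,2]>.003)&(W[...,2]<.016)&(im.sum(-1)<270)]
    r=cv2.minAreaRect((pl[:,:2]*1000).astype(np.float32));print(n,"plate",len(pl),np.round(r[0],1),np.round(r[1],1),round(r[2],1))
    b=W[m&(W[...,2]>.09)&(W[...,2]<.25)&(np.hypot(W[...,0]-.579,W[...,1]-.231)<.13)]
    l=cv2.fitLine((b[:,:2]*1000).astype(np.float32),cv2.DIST_HUBER,0,.01,.01).ravel();print(n,"bar",len(b),l,np.degrees(np.arctan2(l[0],l[1])),"z pct",np.percentile(b[:,2],[5,25,50,75,95,100]))
    s=(slice(195,240),slice(230,350)) if n=="top" else (slice(135,220),slice(215,335))
    a=z["im"][s];out.append(cv2.resize(a[...,::-1],(720,int(720*a.shape[0]/a.shape[1])),interpolation=cv2.INTER_CUBIC))
cv2.imwrite("pics/crop.png",cv2.resize(np.vstack(out),(600,600)))
E
```

```text
top A 213 [ 589.4 -179. ] [55.8 34.6] 75.8 z 0.09439722089307478
top B 353 [476.5 -85.3] [54.8 56.3] 5.3 z 0.0942744973229046
top C 280 [ 466.7 -295.5] [42.  56.1] 17.2 z 0.09477120519913407
top orange 270 [ 349.7 -207.9] [53.1 42.4] 8.5 z 0.09453992030500391
top plate 2674 [558.5 227.2] [357.8 395.8] 8.4
top bar 809 [  0.1632  -0.9866 579.505  230.7555] 170.60587 z pct [0.1202 0.132  0.1345 0.1371 0.142  0.148 ]
side A 163 [ 590.9 -174.6] [57.9 33.6] 73.7 z 0.09416680694828405
side B 299 [478.3 -81.7] [55.1 61.5] 6.6 z 0.09460759309666067
side C 179 [ 469.9 -292.6] [42.6 63. ] 13.9 z 0.09388003694535929
side orange 220 [ 350.3 -205.5] [57.6 51.7] 9.0 z 0.09402953955245402
side plate 3400 [558.1 232.1] [327.2 367.9] 0.0
side bar 949 [  0.1443  -0.9895 584.6276 239.6402] 171.7048 z pct [0.1194 0.1338 0.1352 0.1367 0.1422 0.1461]
```

View pics/crop.png

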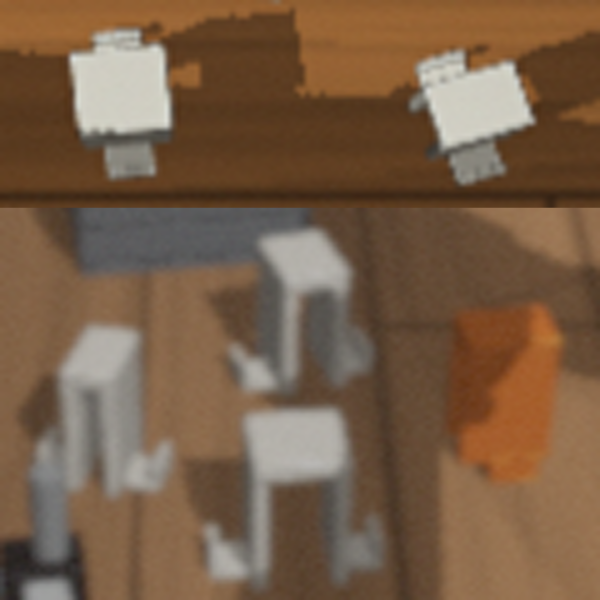

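Medium candidates (800×600 top picture): white A (445,283) measures 35 mm across, B (398,338) 55 mm, C (507,342) 42×56 mm; orange (460,403) is the decoy. C is the white medium hanger (at 0.467, -0.296, yaw ≈17°), and the crop confirms its intermediate slot. I start by turning and rising.

Emit:
play_rows:
  deltas:
    - [0,0,0.131,0,0,-1.5,9.18]
    - [0,0,0.131,0,0,-1.5,9.18]
    - [0,0,0.131,0,0,-1.5,9.18]
    - [0,0,0.131,0,0,-1.5,9.18]
    - [0,0,0.131,0,0,-1.5,9.18]
    - [0,0,0.131,0,0,-1.5,9.18]
    - [0,0,0.131,0,0,-1.5,9.18]
  newtons: 20

```text
time: 1.6
eef_pos: [0.2171, 0.586, 0.3324]
ee_rot: [-1.873, -2.522, -0.0]
wrist_force: [-0.7, -0.5, -0.0]
gripper_width: 0.0918
grasp_force: 0.0
```

```bash
cat >> h.py <<'E'
def go(x,y,z=None):
    s=ctrl.read_state();Rm=R.from_rotvec(s["ee_rot"]).as_matrix();p=s["eef_pos"]
    d=np.array([x,y,p[2] if z is None else z])-p
    print("t",s["time"],"p",np.round(p,4),"ytool deg",np.degrees(np.arctan2(Rm[1,1],Rm[0,1])).round(2),"tilt z",np.round(Rm[:,2],4),"shift cm",np.round(Rm.T@d*100,2))
E
python3 - <<'E'
from h import *
go(.52,.2,.35); go(.467,-.2955,.3)
s=ctrl.read_state();T=np.eye(4);T[:3,:3]=R.from_rotvec(s["ee_rot"]).as_matrix();T[:3,3]=s["eef_pos"]
print(np.round(np.linalg.inv(T)@camera_info("wrist")["T"],3), camera_info("wrist")["K"])
E
```

```text
t 1.6 p [0.2171 0.586  0.3324] ytool deg 16.82 tilt z [-0.e+00  1.e-04 -1.e+00] shift cm [-45.71  17.83  -1.77]
t 1.6 p [0.2171 0.586  0.3324] ytool deg 16.82 tilt z [-0.e+00  1.e-04 -1.e+00] shift cm [-91.61  -1.58   3.23]
[[-0.001 -0.955 -0.297  0.082]
 [ 1.    -0.001  0.    -0.001]
 [-0.001 -0.297  0.955 -0.159]
 [ 0.     0.     0.     1.   ]] [[273.29881633   0.         260.60093607]
 [  0.         273.29881633 191.18870979]
 [  0.           0.           1.        ]]
```

Emit:
play_rows:
  deltas:
    - [0,0,0,-3.67,1.88,-0.15,9.18]
    - [0,0,0,-3.67,1.88,-0.15,9.18]
    - [0,0,0,-3.67,1.88,-0.15,9.18]
    - [0,0,0,-3.67,1.88,-0.15,9.18]
    - [0,0,0,-3.67,1.88,-0.15,9.18]
    - [0,0,0,-3.67,1.88,-0.15,9.18]
    - [0,0,0,-3.67,1.88,-0.15,9.18]
    - [0,0,0,-3.67,1.88,-0.15,9.18]
    - [0,0,0,-3.67,1.88,-0.15,9.18]
    - [0,0,0,-3.67,1.88,-0.15,9.18]
    - [0,0,0,-3.67,1.88,-0.15,9.18]
    - [0,0,0,-3.67,1.88,-0.15,9.18]
    - [0,0,0,0,0,0,9.18]
    - [0,0,0,0,0,0,9.18]

```text
time: 3.0
eef_pos: [0.563, 0.2307, 0.3496]
ee_rot: [1.869, 2.525, -0.0]
wrist_force: [0.1, 0.6, -0.3]
gripper_width: 0.0918
grasp_force: 0.0
```

```bash
python3 - <<'E'
from h import *
im,d=get_image("wrist");W=cloud("wrist",d);np.savez("w1.npz",im=im,d=d,W=W)
cv2.imwrite("pics/w1.png",im[...,::-1])
go(.467,-.2955,.3)
b=W[(np.hypot(W[...,0]-.579,W[...,1]-.231)<.13)&(W[...,2]>.1)&(W[...,2]<.16)]
print(len(b),np.histogram(b[:,2],np.arange(.1,.161,.003)))
E
```

```text
t 3.05 p [0.5621 0.2321 0.3496] ytool deg 17.13 tilt z [-5.e-04  4.e-04 -1.e+00] shift cm [-47.62 -24.63   4.94]
3182 (array([   0,    0,    1,    7,    4,   16,   20,   27,   25,   28,   28,
       1516, 1200,   88,  222,    0,    0,    0,    0,    0]), array([0.1  , 0.103, 0.106, 0.109, 0.112, 0.115, 0.118, 0.121, 0.124,
       0.127, 0.13 , 0.133, 0.136, 0.139, 0.142, 0.145, 0.148, 0.151,
       0.154, 0.157, 0.16 ]))
```

View pics/w1.png

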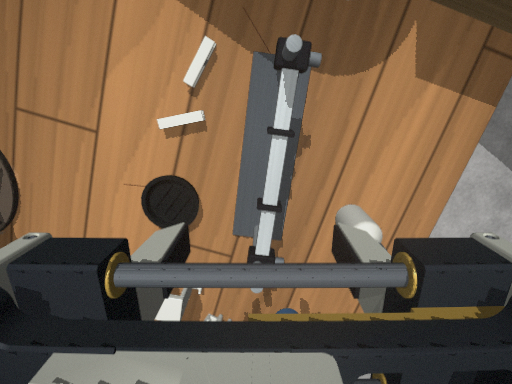

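The wrist picture shows the bar from (290,70) to (262,250) with the collars at (281,131) and (268,205). Next I fit its top face and the collars.

```bash
python3 - <<'E'
from h import *
z=np.load("w1.npz");W=z["W"];im=z["im"].astype(int).sum(-1)
near=np.hypot(W[...,0]-.579,W[...,1]-.231)<.13
f=near&(W[...,2]>.132)&(W[...,2]<.139)&(im>330)
p=W[f];print(len(p),np.median(p[:,2]))
r=cv2.minAreaRect((p[:,:2]*1000).astype(np.float32));print("bar rect",r)
l=cv2.fitLine((p[:,:2]*1000).astype(np.float32),cv2.DIST_HUBER,0,.01,.01).ravel();d=l[:2]*np.sign(l[1]);psi=np.arctan2(-d[0],d[1]);print("psi deg",np.degrees(psi),l)
n=np.array([d[1],-d[0]]);c=l[2:]/1000
off=(p[:,:2]-c)@n;print("perp pct",np.percentile(off,[0,1,5,50,95,99,100])*1000)
k=W[near&(W[...,2]>.139)&(W[...,2]<.150)];s=(k[:,:2]-c)@d
A,B=k[s<0],k[s>0];print("collars",len(A),len(B),np.median(A[:,2]))
sa=np.percentile(s[s<0],[2,50,98]);sb=np.percentile(s[s>0],[2,50,98]);print(sa,sb)
mid=c+d*(np.mean([sa.mean(),sb.mean()]));print("mid",mid)
for q in (A,B):print(cv2.minAreaRect((q[:,:2]*1000).astype(np.float32)))
pl=W[(np.hypot(W[...,0]-.579,W[...,1]-.231)<.2)&(W[...,2]>.004)&(W[...,2]<.013)&(im<250)]
print("plate",cv2.minAreaRect((pl[:,:2]*1000).astype(np.float32)))
E
```

```text
2621 0.13589246588539317
bar rect ((581.0802001953125, 231.25811767578125), (21.775815963745117, 259.79339599609375), 9.34494686126709)
psi deg 9.381972 [ 1.6301554e-01 -9.8662353e-01  5.7874988e+02  2.4434705e+02]
perp pct [-10.69987269 -10.43006619  -9.61302993  -0.01718529   9.67720224
  10.60035834  11.10942388]
collars 140 170 0.14252305839521864
[-0.06932599 -0.06502475 -0.06179413] [0.03836758 0.04246417 0.04610668]
mid [0.58063018 0.23296693]
((589.883544921875, 179.62472534179688), (35.465721130371094, 7.892364501953125), 8.952082633972168)
((572.1156616210938, 286.0295715332031), (35.869415283203125, 8.071639060974121), 9.50092887878418)
plate ((531.4545288085938, 214.01133728027344), (299.2149658203125, 362.35406494140625), 29.77597427368164)
```

Emit:
play_rows:
  deltas:
    - [0,0,0,-3.97,-2.05,0,9.18]
    - [0,0,0,-3.97,-2.05,0,9.18]
    - [0,0,0,-3.97,-2.05,0,9.18]
    - [0,0,0,-3.97,-2.05,0,9.18]
    - [0,0,0,-3.97,-2.05,0,9.18]
    - [0,0,0,-3.97,-2.05,0,9.18]
    - [0,0,0,-3.97,-2.05,0.5,9.18]
    - [0,0,0,-3.97,-2.05,1,9.18]
    - [0,0,0,-3.97,-2.05,1,9.18]
    - [0,0,0,-3.97,-2.05,1,9.18]
    - [0,0,0,-3.97,-2.05,1,9.18]
    - [0,0,0,-3.97,-2.05,1,9.18]
    - [0,0,0,0,0,0,9.18]
    - [0,0,0,0,0,0,9.18]

```text
time: 4.45
eef_pos: [0.4677, -0.2956, 0.2944]
ee_rot: [-1.866, -2.526, -0.001]
wrist_force: [-0.3, 0.6, 0.2]
gripper_width: 0.0918
grasp_force: 0.0
```

```bash
python3 - <<'E'
from h import *
go(.467,-.2955,.075)
im,d=get_image("wrist");W=cloud("wrist",d);np.savez("w2.npz",im=im,d=d,W=W)
cv2.imwrite("pics/w2.png",im[...,::-1])
m=(np.hypot(W[...,0]-.467,W[...,1]+.2955)<.055)&(W[...,2]>.085)&(W[...,2]<.11)
p=W[m];print(m.sum(),cv2.minAreaRect((p[:,:2]*1000).astype(np.float32)) if m.sum() else "",np.median(p[:,2]))
E
```

```text
t 4.45 p [ 0.4677 -0.2956  0.2944] ytool deg 17.11 tilt z [-4.e-04  8.e-04 -1.e+00] shift cm [ 1.000e-02 -6.000e-02  2.194e+01]
1306 ((466.9396057128906, -293.8357238769531), (41.277854919433594, 56.06026840209961), 16.146522521972656) 0.09576565572391824
```

View pics/w2.png

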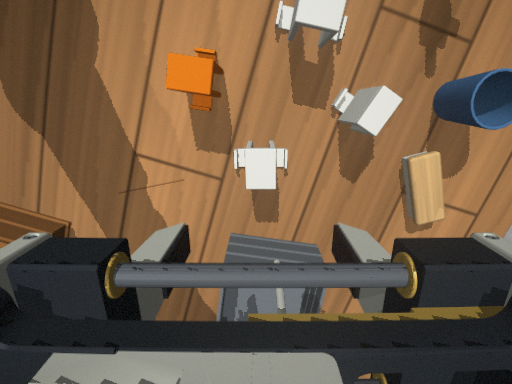

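The wrist picture shows the white hanger at (262,165), with its hooks at left and right along the closing line. I descend and grip.

Emit:
play_rows:
  deltas:
    - [0,0,0,0.1,-0.05,2.3,9.18]
    - [0,0,0,0,0,2.3,9.18]
    - [0,0,0,0,0,2.3,9.18]
    - [0,0,0,0,0,2.3,9.18]
    - [0,0,0,0,0,2.3,9.18]
    - [0,0,0,0,0,2.3,9.18]
    - [0,0,0,0,0,2.3,9.18]
    - [0,0,0,0,0,2.3,9.18]
    - [0,0,0,0,0,2.0,9.18]
    - [0,0,0,0,0,1.5,9.18]
    - [0,0,0,0,0,1.2,9.18]
    - [0,0,0,0,0,0.6,9.18]
    - [0,0,0,0,0,0,9.18]
    - [0,0,0,0,0,0,6]
    - [0,0,0,0,0,0,5]
    - [0,0,0,0,0,0,4.5]
    - [0,0,0,0,0,0,3]
    - [0,0,0,0,0,0,3]
    - [0,0,0,0,0,0,3]
    - [0,0,0,0,0,0,3]
  newtons: 20

```text
time: 6.5
eef_pos: [0.4669, -0.2953, 0.0578]
ee_rot: [1.866, 2.527, 0.0]
wrist_force: [1.5, 0.3, -1.2]
gripper_width: 0.042
grasp_force: 20.0
```

Emit:
play_rows:
  deltas:
    - [0,0,0,0,0,-0.5,3]
    - [0,0,0,0,0,-1.5,3]
    - [0,0,0,0,0,-2.2,3]
    - [0,0,0,0,0,-2.2,3]
    - [0,0,0,0,0,-2.2,3]
    - [0,0,0,0,0,-2.2,3]
    - [0,0,0,0,0,-2.2,3]
    - [0,0,0,0,0,-2.2,3]
    - [0,0,0,0,0,-2.2,3]
    - [0,0,0,0,0,-2.2,3]
    - [0,0,0,0,0,-2.2,3]
    - [0,0,0,0,0,-2.2,3]
    - [0,0,0.045,0,0,-1.5,3]
    - [0,0,0.045,0,0,-0.5,3]
    - [0,0,0.045,0,0,0,3]
    - [0,0,0,0,0,0,3]
    - [0,0,0,0,0,0,3]
  newtons: 20

```text
time: 8.2
eef_pos: [0.4665, -0.2951, 0.3176]
ee_rot: [-2.03, -2.397, 0.0]
wrist_force: [-0.3, -0.9, -1.9]
gripper_width: 0.042
grasp_force: 20.0
```

```bash
python3 - <<'E'
from h import *
go(.5806,.2330,.32)
s=ctrl.read_state();print(s["gripper_width"],s["grasp_force"],s["wrist_force"],s["moment"])
E
```

```text
t 8.2 p [ 0.4665 -0.2951  0.3176] ytool deg 9.46 tilt z [-6.e-04  4.e-04 -1.e+00] shift cm [50.22 19.93 -0.23]
0.04203257344586822 19.99402105808258 [-0.25031067 -0.88432839 -1.89999875] [-0.06604599  0.05147258 -0.00271372]
```

Emit:
play_rows:
  deltas:
    - [0,0,0,2,0.8,0,3]
    - [0,0,0,4,1.6,0,3]
    - [0,0,0,4,1.6,0,3]
    - [0,0,0,4,1.6,0,3]
    - [0,0,0,4,1.6,0,3]
    - [0,0,0,4,1.6,0,3]
    - [0,0,0,4,1.6,0,3]
    - [0,0,0,4,1.6,0,3]
    - [0,0,0,4,1.6,0,3]
    - [0,0,0,4,1.6,0,3]
    - [0,0,0,4,1.6,0,3]
    - [0,0,0,4,1.6,0,3]
    - [0,0,0,3,1.2,0,3]
    - [0,0,0,1.2,0.4,0,3]
    - [0,0,0,0,0,0,3]
    - [0,0,0,0,0,0,3]
    - [0,0,0,0,0,0,3]

```text
time: 9.9
eef_pos: [0.5825, 0.2301, 0.3181]
ee_rot: [2.035, 2.393, -0.0]
wrist_force: [-0.5, 0.4, -2.2]
gripper_width: 0.0418
grasp_force: 20.0
```

```bash
python3 - <<'E'
from h import *
go(.5806,.2330,.218)
im,d=get_image("wrist");W=cloud("wrist",d);np.savez("w3.npz",im=im,d=d,W=W)
im2,_=get_image("side")
cv2.imwrite("pics/w3.png",np.hstack([cv2.resize(im[...,::-1],(400,300)),cv2.resize(im2[150:390,180:300,::-1],(200,400))[:300]]))
cc=im.astype(int).sum(-1)
p=W[(np.hypot(W[...,0]-.579,W[...,1]-.231)<.13)&(W[...,2]>.132)&(W[...,2]<.139)&(cc>330)]
print(len(p),cv2.minAreaRect((p[:,:2]*1000).astype(np.float32)))
d0=np.array([-.163,.9866]);n=np.array([.9866,.163]);print(np.percentile((p[:,:2]-[.5806,.233])@n,[1,5,50,95,99])*1000)
E
```

```text
t 9.9 p [0.5825 0.2301 0.3181] ytool deg 9.23 tilt z [ 3.e-04 -6.e-04 -1.e+00] shift cm [ 0.32 -0.14 10.01]
2423 ((575.3436279296875, 270.47174072265625), (21.397010803222656, 179.25534057617188), 9.30029010772705)
[-9.56901472 -8.80793037  1.0217836  10.62335514 11.31001316]
```

View pics/w3.png

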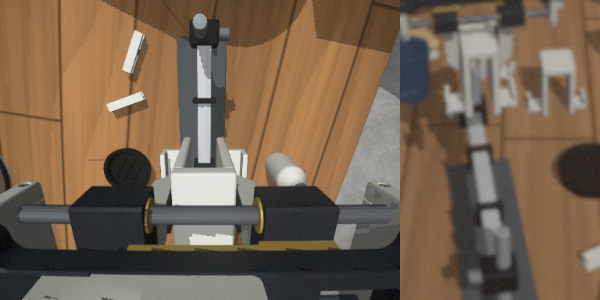

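```bash
python3 - <<'E'
from h import *
z=np.load("w3.npz");W=z["W"];cc=z["im"].astype(int).sum(-1)
n=np.array([.9866,.163]);d=np.array([-.163,.9866]);tcp=ctrl.read_state()["eef_pos"][:2]
rel=W[...,:2]-tcp; P=rel@n*1000;S=rel@d*1000;Z=W[...,2]
c=(np.abs(P)<40)&(S>-40)&(S<40)&(Z>.345)&(Z<.365)&(cc>450)
print("crown",c.sum(),np.median(Z[c]),np.percentile(P[c],[1,5,50,95,99]),np.percentile(S[c],[1,99]))
for v in sorted(set(np.where(c)[0]))[::6]:
    q=P[v][c[v]];print(v,len(q),q.min(),q.max(),(q.min()+q.max())/2)
b=(np.abs(P)<40)&(Z>.132)&(Z<.139)&(cc>330)&(S>20)&(S<150)
q=P[b];print("bar",b.sum(),np.percentile(q,[1,5,50,95,99]))
for lo in range(20,150,20):
    k=b&(S>lo)&(S<lo+20); 
    if k.sum()>20: print(lo,np.percentile(P[k],[2,50,98]))
print(tcp)
E
```

```text
crown 5670 0.3558707343260731 [-21.19629579 -19.25876232  -0.93894249  16.94028387  18.74311243] [-25.29341439  28.13043652]
213 3 -18.981493089371874 17.18223334898709 -0.8996298701923919
219 80 -21.40760346443798 18.969336616279502 -1.2191334240792386
225 85 -21.84351067607847 19.009628398525162 -1.4169411387766537
231 85 -21.942741666464332 19.14295170191387 -1.3998949822752316
237 84 -21.63336821711933 19.222557738672055 -1.2054052392236372
243 83 -21.79346647742738 18.874126123847752 -1.459670176789814
249 82 -21.30741032272001 19.04986829810629 -1.12877101230686
255 82 -21.591330498874488 19.151879165267374 -1.2197256668035568
261 81 -21.741570323703932 18.80428170895219 -1.4686443073758717
293 68 -19.939268216309863 17.252766173625357 -1.3432510213422528
299 63 -20.29976538822768 17.02059759883985 -1.6395838946939154
305 70 -19.253936993576406 18.838860158988492 -0.20753841729395717
311 71 -19.98560678889214 18.875145862187367 -0.5552304633523875
bar 1614 [-10.96636415 -10.15983585  -0.3272251    9.17263768   9.63112217]
20 [-10.38441071  -0.37473625   9.62944384]
40 [-10.17947726  -0.32611709   9.51376194]
60 [-11.11115636  -0.2763379    9.40095014]
80 [-10.88653132  -0.22260734   9.2864264 ]
100 [-10.6355125   -1.2645477    9.19484972]
120 [-10.43777131  -0.09766664   9.15474814]
[0.58244706 0.23075352]
```

The hanger is square in the gripper, 0.8 mm off the bar's centre line. I nudge it and lower to just above the bar, then look.

Emit:
play_rows:
  deltas:
    - [0,0,0,0.1,0.03,1,3]
    - [0,0,0,0.1,0.03,2,3]
    - [0,0,0,0,0,2,3]
    - [0,0,0,0,0,2,3]
    - [0,0,0,0,0,2,3]
    - [0,0,0,0,0,1.5,3]
    - [0,0,0,0,0,0.7,3]
    - [0,0,0,0,0,0,3]
    - [0,0,0,0,0,0,3]

```text
time: 10.9
eef_pos: [0.5828, 0.2346, 0.2062]
ee_rot: [2.032, 2.395, 0.001]
wrist_force: [1.5, -0.1, -1.3]
gripper_width: 0.0421
grasp_force: 20.0
```

```bash
python3 - <<'E'
from h import *
go(.5806,.2330,.194)
n=np.array([.9866,.163]);d=np.array([-.163,.9866])
for i in range(2):
    s=ctrl.read_state();tcp=s["eef_pos"][:2];im,D=get_image("wrist");W=cloud("wrist",D);cc=im.astype(int).sum(-1)
    rel=W[...,:2]-tcp; P=rel@n*1000;S=rel@d*1000;Z=W[...,2]
    ht=s["eef_pos"][2]+.037
    c=(np.abs(P)<40)&(S>-40)&(S<40)&(np.abs(Z-ht)<.01)&(cc>450)
    e=[(P[v][c[v]].min()+P[v][c[v]].max())/2 for v in set(np.where(c)[0]) if c[v].sum()>75]
    b=(np.abs(P)<40)&(Z>.132)&(Z<.139)&(cc>330)&(S>20)&(S<100)
    eb=[[P[v][b[v]].min(),P[v][b[v]].max()] for v in set(np.where(b)[0]) if b[v].sum()>8]
    print(tcp,"crown",np.median(e),"bar",np.median(np.mean(eb,1)),np.median(eb,0),s["wrist_force"])
# legs end faces facing camera
L=(np.abs(P)<40)&(S>10)&(S<40)&(Z>ht-.07)&(Z<ht-.02)&(cc>300)
print("legs",L.sum(),np.histogram(P[L],np.arange(-32,33,4)))
E
```

```text
t 10.9 p [0.5828 0.2346 0.2062] ytool deg 9.38 tilt z [ 6.e-04  2.e-04 -1.e+00] shift cm [-0.12 -0.25  1.22]
[0.58284549 0.23460717] crown -1.2086912725213335 bar -1.223983498681358 [-11.54386317   9.00088171] [ 1.50173188 -0.10528848 -1.328017  ]
[0.58304796 0.23471145] crown -1.4115794706806177 bar -1.723580989392837 [-11.78590202   8.45061628] [-0.13463116 -0.66624007 -1.79314495]
legs 960 (array([ 55,  23,  58, 153,  78,   0,   0,   0,   0,   0, 106, 171, 120,
         4,  59,  45]), array([-32, -28, -24, -20, -16, -12,  -8,  -4,   0,   4,   8,  12,  16,
        20,  24,  28,  32]))
```

Emit:
play_rows:
  deltas:
    - [0,0,0,0,0,0.4,3]
    - [0,0,0,0,0,0.3,3]
    - [0,0,0,0,0,0.2,3]
    - [0,0,0,0,0,0.2,3]
    - [0,0,0,0,0,0.2,3]
    - [0,0,0,0,0,0.2,3]
    - [0,0,0,0,0,0.2,3]
    - [0,0,0,0,0,0.1,3]
    - [0,0,0,0,0,0,3]

```text
time: 11.9
eef_pos: [0.5825, 0.2347, 0.1876]
ee_rot: [-2.032, -2.396, 0.0]
wrist_force: [-0.5, -1.0, -2.8]
gripper_width: 0.0419
grasp_force: 20.0
```

Six millimetres past the bar top with no upward force, so the legs straddle the bar.

Emit:
play_rows:
  deltas:
    - [0,0,0,0,0,0.4,3]
    - [0,0,0,0,0,0.4,3]
    - [0,0,0,0,0,0.4,3]
    - [0,0,0,0,0,0.4,3]
    - [0,0,0,0,0,0.4,3]
    - [0,0,0,0,0,0.4,3]
    - [0,0,0,0,0,0,3]

```text
time: 12.6
eef_pos: [0.5821, 0.2346, 0.163]
ee_rot: [-2.032, -2.395, 0.002]
wrist_force: [0.5, 0.1, -2.9]
gripper_width: 0.0423
grasp_force: 20.0
```

```bash
python3 - <<'E'
from h import *
go(.5806,.2330,.114);s=ctrl.read_state();print(s["wrist_force"],s["moment"])
im,d=get_image("side");W=cloud("side",d)
cv2.imwrite("pics/s2.png",cv2.resize(im[170:370,150:330,::-1],(540,600)))
E
```

```text
t 12.6 p [0.5821 0.2346 0.163 ] ytool deg 9.39 tilt z [-1.e-03 -4.e-04 -1.e+00] shift cm [-0.13 -0.17  4.9 ]
[ 0.49959875  0.10737704 -2.88744311] [-0.06044792  0.03946804 -0.01326591]
```

View pics/s2.png

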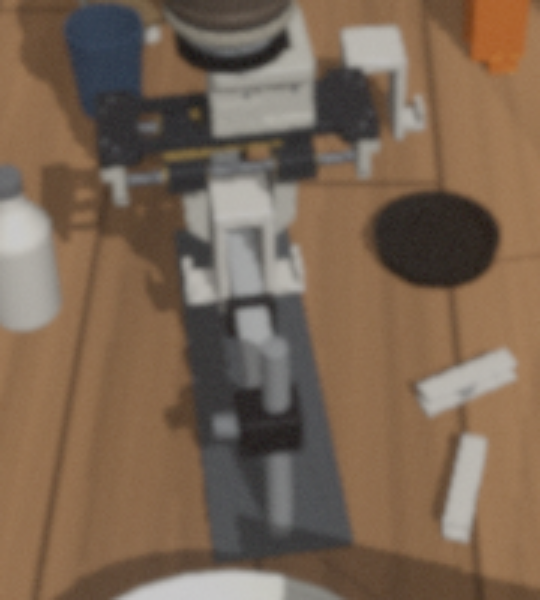

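The side crop shows the hanger at (240,240) astride the bar. I lower on, slowly near contact.

Emit:
play_rows:
  deltas:
    - [0,0,0,0,0,0.4,3]
    - [0,0,0,0,0,0.5,3]
    - [0,0,0,0,0,0.5,3]
    - [0,0,0,0,0,0.5,3]
    - [0,0,0,0,0,0.5,3]
    - [0,0,0,0,0,0.5,3]
    - [0,0,0,0,0,0.5,3]
    - [0,0,0,0,0,0.4,3]
    - [0,0,0,0,0,0.2,3]
    - [0,0,0,0,0,0.1,3]
    - [0,0,0,0,0,0.1,3]
    - [0,0,0,0,0,0,3]
    - [0,0,0,0,0,0,3]

```text
time: 13.95
eef_pos: [0.5827, 0.2347, 0.1219]
ee_rot: [2.032, 2.396, 0.001]
wrist_force: [-0.3, 0.4, -2.1]
gripper_width: 0.0418
grasp_force: 20.0
```

Emit:
play_rows:
  deltas:
    - [0,0,0,0,0,0.1,3]
    - [0,0,0,0,0,0.1,3]
    - [0,0,0,0,0,0.1,3]
    - [0,0,0,0,0,0,3]

```text
time: 14.35
eef_pos: [0.5824, 0.2347, 0.1185]
ee_rot: [-2.032, -2.396, 0.0]
wrist_force: [0.6, 0.3, -2.6]
gripper_width: 0.042
grasp_force: 20.0
```

Emit:
play_rows:
  deltas:
    - [0,0,0,0,0,0.1,3]
    - [0,0,0,0,0,0.1,3]
    - [0,0,0,0,0,0,3]

```text
time: 14.65
eef_pos: [0.5824, 0.2347, 0.1166]
ee_rot: [-2.032, -2.396, 0.0]
wrist_force: [1.0, -0.4, -3.0]
gripper_width: 0.0415
grasp_force: 20.0
```

Emit:
play_rows:
  deltas:
    - [0,0,0,0,0,0.1,3]
    - [0,0,0,0,0,0,3]

```text
time: 14.85
eef_pos: [0.5825, 0.2347, 0.1156]
ee_rot: [-2.032, -2.396, 0.0]
wrist_force: [-0.4, 0.3, -2.4]
gripper_width: 0.0418
grasp_force: 20.0
```

Emit:
play_rows:
  deltas:
    - [0,0,0,0,0,0.1,3]
    - [0,0,0,0,0,0,3]

```text
time: 15.05
eef_pos: [0.5825, 0.2347, 0.1146]
ee_rot: [-2.032, -2.396, 0.0]
wrist_force: [1.4, 0.1, -1.9]
gripper_width: 0.042
grasp_force: 20.0
```

Emit:
play_rows:
  deltas:
    - [0,0,0,0,0,0.1,3]
    - [0,0,0,0,0,0,3]

```text
time: 15.25
eef_pos: [0.5825, 0.2347, 0.1136]
ee_rot: [-2.032, -2.396, 0.0]
wrist_force: [0.1, 0.0, -2.7]
gripper_width: 0.0417
grasp_force: 20.0
```

Emit:
play_rows:
  deltas:
    - [0,0,0,0,0,0.05,3]
    - [0,0,0,0,0,0,3]

```text
time: 15.45
eef_pos: [0.5825, 0.2347, 0.1132]
ee_rot: [-2.032, -2.396, 0.0]
wrist_force: [0.6, 0.2, -2.0]
gripper_width: 0.0419
grasp_force: 20.0
```

Emit:
play_rows:
  deltas:
    - [0,0,0,0,0,0.08,3]
    - [0,0,0,0,0,0,3]

```text
time: 15.65
eef_pos: [0.5825, 0.2347, 0.1131]
ee_rot: [-2.032, -2.396, -0.001]
wrist_force: [-2.0, 0.2, 4.7]
gripper_width: 0.0418
grasp_force: 20.0
```

Emit:
play_rows:
  deltas:
    - [0,0,0,0,0,0.08,3]
    - [0,0,0,0,0,0,3]

```text
time: 15.85
eef_pos: [0.5826, 0.2347, 0.1131]
ee_rot: [-2.032, -2.395, -0.001]
wrist_force: [-5.7, -0.8, 12.2]
gripper_width: 0.0419
grasp_force: 20.0
```

The pad rests on the bar (about +14 N). I hold briefly, ease off and release.

Emit:
play_rows:
  deltas:
    - [0,0,0,0,0,0,3]
    - [0,0,0,0,0,0,3]
    - [0,0,0,0,0,-0.08,3]
    - [0,0,0,0,0,0,3]
    - [0,0,0,0,0,0,4.3]
    - [0,0,0,0,0,0,4.6]
    - [0,0,0,0,0,0,5.2]
    - [0,0,0,0,0,0,6]
    - [0,0,0,0,0,0,7]
    - [0,0,0,0,0,0,7]
    - [0,0,0,0,0,0,7]

```text
time: 16.95
eef_pos: [0.5825, 0.2347, 0.1124]
ee_rot: [-2.032, -2.396, -0.0]
wrist_force: [0.8, -0.1, 0.5]
gripper_width: 0.0695
grasp_force: 0.0
```

Emit:
play_rows:
  deltas:
    - [0,0,0,0,0,-0.5,7]
    - [0,0,0,0,0,-1,7]
    - [0,0,0,0,0,-1.5,7]
    - [0,0,0,0,0,-2,7]
    - [0,0,0,0,0,-2,7]
    - [0,0,0,0,0,-2,7]
    - [0,0,0,0,0,-2,7]
    - [0,0,0,0,0,-2,7]
    - [0,0,0,0,0,-2,7]
    - [0,0,0,0,0,0,7]
    - [0,0,0,0,0,0,7]

```text
time: 18.05
eef_pos: [0.5828, 0.2347, 0.2635]
ee_rot: [2.032, 2.395, 0.003]
wrist_force: [-1.3, -0.2, -0.2]
gripper_width: 0.0703
grasp_force: 0.0
```

```bash
python3 - <<'E'
from h import *
go(.5806,.2330)
im,D=get_image("wrist");W=cloud("wrist",D);im2,_=get_image("side")
m=(np.hypot(W[...,0]-.5806,W[...,1]-.233)<.06)&(W[...,2]>.146)&(W[...,2]<.165)
p=W[m];print(m.sum(),np.median(p[:,2]),np.ptp(np.percentile(p[:,2],[5,95])),cv2.minAreaRect((p[:,:2]*1000).astype(np.float32)))
cv2.imwrite("pics/f.png",np.hstack([cv2.resize(im[...,::-1],(400,300)),cv2.resize(im2[170:320,150:330,::-1],(360,300))]))
E
```

```text
t 18.05 p [0.5828 0.2347 0.2635] ytool deg 9.39 tilt z [ 0.0015  0.001  -1.    ] shift cm [-0.13 -0.24 -0.  ]
2062 0.1500230225144092 0.0024224526006021985 ((580.674072265625, 235.1065216064453), (41.99177932739258, 54.87434387207031), 9.582630157470703)
```

View pics/f.png

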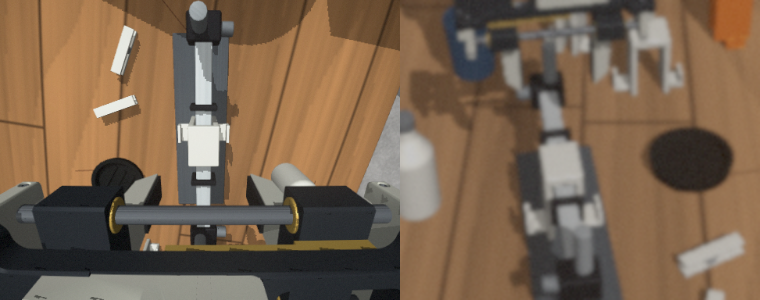

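The hanger sits between the collars at (203,145), level and with its crown at 0.150 m, 15 mm above the bar, so it is fully home. I hand it in.

```bash
python3 -c "
from plant import ctrl
print(ctrl.sign_off())"
```

```text
the job is handed in; nothing more can be done
None
```

The white medium hanger hangs released astride the bar, midway between the collars and fully home on its pad; the job was handed in at about 18 s, but the sign-off call returned no verdict.

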